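# Put the tea tins away and hasp the tea chest shut

## Robot

A 6-joint arm with a two-finger parallel gripper is mounted at the origin on the work surface. World frame = base frame: x ahead of the robot, y to its left, z up, the work surface at z = 0. Lengths are in mm, angles in rad, forces in N, time in s.
With the tool pointing down it reaches from about 325 to 750 mm from the base axis. Payload 7.6 kg.
Tool frame: the origin (TCP) lies midway between the tips of the shut fingers; the grasp point (between the pads) lies behind it (bot.grip_depth is the z of the grasp point in the tool frame, in mm); z points along the fingers, y is the line along which they close (so a half turn about z gives the same grasp; the last joint's range is limited). The gripper opens to 85 mm and grips with 20 to 120 N. Pads are 22 mm wide; open, the fingers measure 114 mm over their backs; the gripper's body (76 mm by 85 mm) begins 54 mm behind the grasp point. The pads swing forward as they close: fully open they stand 13 mm farther back than shut.
Start: joints at [1.204, 0.052, 1.401, -0, 1.689, -0.07], TCP at [153.526, 502.071, 231.323] pointing down, gripper open.
Joint ranges: [-2.9, 2.9], [-0.91, 2.17], [0.12, 2.37], [-1.06, 4.2], [0.26, 2.73], [-2.93, 2.93]. Speed limits (rad/s): [2.57, 2.57, 3.01, 3.14, 3.14, 3.14].

## Interface

Orientations are given as a rotation vector (axis times angle).
In Python, from station import sense, optics, workorder, finder, bot gives the robot as it stands. The module is installed in compiled form; this text tells all that it offers.
- The arm moves only by the shell command python3 -m creep 'ROWS' [OPENING] [FORCE]. ROWS is JSON, a list that holds one entry, the list of rows, each a list of 6 numbers: the shift along the tool's x, y, z in units of 0.15 m (1.0 is 0.15 m), then the turn, a rotation vector about the tool's x, y, z in units of pi rad (1.0 is pi rad). In form: [[[dx, dy, dz, wx, wy, wz], ...]]. A call has 1 to 5 rows; each row is the pose to reach, as a shift and turn from the pose commanded when the call began, along the tool's axes at that moment, turning the shorter way round; what a row does not reach only later rows make up. A row lasts 1/10 s, in which the tool goes at most 50 mm and 8.59 degrees, less where a joint would pass 70% of its speed; a pose out of reach is approached as far as the arm can. A call with a number of a shift or a turn outside -1 to 1 is refused whole. A call with a gripper value outside its range is refused whole. OPENING is the opening, from 0 (shut) to 1 (fully open), set as the call begins (- or left out, the last holds). The fingers move at their own pace and stop on an object; FORCE is the grip in N (left out, the last holds). Time passes only in rows, so rows that repeat a pose let the fingers close. It gives the time, the measured TCP pose, the force, the opening and the grip force at its end, in the units of the state.
- sense(): the state, without advancing time (a new reading comes with each control period).
- optics.capture(name): name is "side" or "top"; returns (picture, depth): 480x640x3 uint8, blue, green, red; 480x640 float32, mm along the optical axis (not along the pixel's ray), 0 where there is no reading.
- optics.camera_model(name): a dict with "intrinsics" (3x3 intrinsics, pixels), "extrinsics" (4x4, takes a point from world to camera coordinates). Camera axes: x right, y down, z forward; pixel columns grow to the right and rows downward; lengths in mm; the calibration is good to about 2 mm. A picture is of the moment at which its call begins. camera_model takes no time and is no camera call.
- workorder.hand_in(): hands the job in; it is judged then, once.
Trained networks look in the newest picture that a camera, given by its name, has taken for a name from the list of things; names that differ only in an ending like _2 or _b are one class to them, and where a whole thing is asked for, a point or a joint stands for the part that bears it (a point fixed in the world has none). Each returns a list of dicts, best first, with "p" (0 to 1); they miss things now and then, are a little off and sometimes report something else, mostly with a low value. They report only what shows in the picture. A call takes as long as a camera call. They do not tell look-alikes from the thing itself.
- finder.boxes_of(target, camera): "box" ([left, top, right, bottom] in pixels, round what is visible of it).
- finder.spot_point(target, camera): "location" ([column, row] in pixels: a listed point, or the origin of a listed thing).
The state is a dict: "t": time; "qpos": joint angles; "qd": joint speeds; "tau": joint torques, N m; "tcp_pos": TCP position; "tcp_rot": TCP orientation; "force": force on the tool from outside, world axes, zero at the start; "wrist_torque": the same for the moment, N m; "finger_gap": finger opening in mm; "finger_force": force on a finger pad.
Only numpy, scipy, OpenCV 4.12 (cv2) and the standard library are available. Lean on these libraries where they do the work, as an engineer would, in place of code of your own. Each camera call takes 0.05 s, during which the arm holds its last target. There are 200 camera calls.

## Task

Put the blue and the pink tea tins away in the open tea chest, standing upright side by side on its floor; lower them in, do not drop them. Then shut the lid fully, and only after that swing the brass hasp over until it lies down over the lid's catch. Leave everything else on the counter where it stands.

Things in the scene. Friction and masses are not known exactly. Their poses are not given: they have to be found in the camera images.
- blue_tin: blue tea tin, upright square metal box 60 x 60 x 85 mm high with a paper label; origin: centre of its underside, z up
- pink_tin: pink tea tin, upright square metal box 60 x 60 x 85 mm high with a paper label; origin: centre of its underside, z up
- chest: fixed wooden tea chest, 280 (x) x 180 (y) x 110 mm high; origin at the counter, x towards the lid's hinge, z up. From x = -140 to -30 mm is a solid deck, top at z = 110, carrying the hasp; from x = -22 to 122 mm and y = -82 to 82 mm is the open compartment, floor at z = 10, walls 8 mm thick up to z = 110. It holds the two tins side by side along y (e.g. at x = 50, y = -40 and +40 mm)
- bay (a point): centre of the compartment's floor, at chest (50, 0, 10) mm; axes as the chest
- lid (a joint): the chest's lid, wooden plate 158 (from hinge to free edge) x 180 x 10 mm on a stiff hinge that stays where it is left: 0 = shut flat on the chest's walls (its top then at z = 120 mm), about 1.57 = standing upright, up to 1.95 = leaning back
- lid_hinge (a point): middle of the lid's hinge line, at chest (130, 0, 110) mm; the line runs along the chest's y; this is the underside of the lid. The point's x, z axes turn with the lid, which extends along its -x, outer face at z = +10 mm
- lid_edge (a point): middle of the lid's free edge, on the outer face, 158 mm from the hinge
- catch (a point): top of the steel staple (the catch) that stands 17 mm proud of the lid's outer face, 22 mm wide along y, 6 mm thick, 122 mm from the lid's hinge; with the lid shut it is at chest (7.5, 0, 137) mm and comes up through the hasp's slot
- hasp (a joint): brass hasp, strap 90 long x 40 wide x 6 mm thick with a slot 25 x 26 mm (40 to 65 mm from its hinge), hinged on the chest's deck, stays where it is left: 0 = lying flat over the lid with the catch through its slot, 1.57 = upright, up to 2.7 = folded back over the deck, away from the lid
- hasp_hinge (a point): middle of the hasp's hinge line, at chest (-45, 0, 126) mm, along the chest's y; the strap extends along this point's +x, which turns with it
- hasp_tip (a point): middle of the strap's free end, 90 mm from its hinge
- green_tin: green tea tin, upright square metal box 60 x 60 x 85 mm high with a paper label; origin: centre of its underside, z up (leave alone)
- gold_tin: gold tea tin, upright square metal box 60 x 60 x 85 mm high with a paper label; origin: centre of its underside, z up (leave alone)
- spice_jar: amber glass jar with black cap, diameter 52, 100 mm high (leave alone); origin: centre of its underside
- coffee_can: steel coffee can with a red band, diameter 80, 130 mm high (leave alone); origin: centre of its underside
- mug: white mug, diameter 76, 90 mm high, handle towards its y, reaching about 70 mm from the axis (leave alone); origin: centre of its underside
- sugar_bowl: blue bowl, rim diameter 100, 50 mm high (leave alone); origin: centre of its underside
- scoop: wooden spoon lying flat, 160 mm long along its x (leave alone); origin: centre of its underside
Things that resemble listed ones, but are neither listed nor needed, are in the scene too. There is more than one size of the blue_tin; the one meant has the size given above.

How it is judged (in metres and radians):
On the way, in this order (a step that is already met when the one before it is completed fails the run):
1. both tins stand upright on the chest's floor (x of blue_tin in the frame of chest between 0 and 0.1 m and y of blue_tin in the frame of chest between -0.062 and 0.062 m and z of blue_tin in the frame of chest between 0.004 and 0.018 m and angle between each of blue_tin, pink_tin's own z axis and vertical below 0.15 rad and x of pink_tin in the frame of chest between 0 and 0.1 m and y of pink_tin in the frame of chest between -0.062 and 0.062 m and z of pink_tin in the frame of chest between 0.004 and 0.018 m), for 0.2 s.
2. then the lid is shut, the tins still in place (all of step 1 and value of joint lid below 0.05 rad), for 0.2 s.
3. then the hasp lies over the catch, the lid still shut (all of step 2 and value of joint hasp below 0.1 rad), for 0.2 s.
At the end, for the whole second after the job is handed in: The blue and pink tins stand at rest inside the chest's compartment, on its floor (within 8 mm in height) and upright within 0.15 rad; the lid is shut (below 0.05 rad) and the hasp lies over the catch (below 0.1 rad) (all of step 3 and linear speed of each of blue_tin, pink_tin below 0.03 m/s); the robot touches nothing.
It fails at once if another thing on the counter (green or gold tin, jar, can, mug, bowl, scoop) is shifted by more than 30 mm (distance of any of green_tin, gold_tin, spice_jar, coffee_can, mug, sugar_bowl, scoop from where it was at the start of the episode above 0.03 m).
It fails at once if another thing on the counter is knocked over (angle between any of green_tin, gold_tin, spice_jar, coffee_can, mug, sugar_bowl's own z axis and vertical above 0.5 rad).
It fails at once if the blue tin is dropped: falling free, faster than 0.6 m/s, 25 mm or more above the counter (height (world z) of blue_tin above 0.025 m and linear speed of blue_tin above 0.6 m/s and contact force between blue_tin and anything else below 0.05 N).
It fails at once if the pink tin is dropped: falling free, faster than 0.6 m/s, 25 mm or more above the counter (height (world z) of pink_tin above 0.025 m and linear speed of pink_tin above 0.6 m/s and contact force between pink_tin and anything else below 0.05 N).
It also fails if it takes over 72 s, if anything falls off the work surface, if the arm or the gripper's body presses on something with over 40 N, if the wrist force passes 120 N, or if a joint passes its speed limit or range.

## Working session

There is one attempt and no reset: what is moved stays moved. The work goes in short steps, Python scripts to look and compute and a shell command to move; the robot and the scene stay as the last step left them, time stands still between calls to the robot, and variables do not carry over. Pictures are saved under pics/ and viewed, at most 10 in all, crops included, and the job is handed in when it is done.

```bash
mkdir -p pics; cat > h.py <<'E'
from station import sense, optics, workorder, finder, bot
import numpy as np, cv2
from scipy.spatial.transform import Rotation as R
def cam(n):
    m=optics.camera_model(n); return np.array(m["intrinsics"]),np.array(m["extrinsics"])
def unproj(n,u,v,d):
    K,T=cam(n); p=np.linalg.inv(K)@np.array([u,v,1.])*d
    return np.linalg.inv(T)[:3]@np.r_[p,1]
def atz(n,u,v,z):
    K,T=cam(n); Ti=np.linalg.inv(T); r=Ti[:3,:3]@np.linalg.inv(K)@np.array([u,v,1.]); o=Ti[:3,3]
    return o+r*(z-o[2])/r[2]
def cloud(n,D):
    K,T=cam(n); Ti=np.linalg.inv(T); v,u=np.mgrid[0:480,0:640]
    P=np.stack([u*D,v*D,D],-1)@np.linalg.inv(K).T
    P[...,0]=(u-K[0,2])/K[0,0]*D; P[...,1]=(v-K[1,2])/K[1,1]*D; P[...,2]=D
    return P@Ti[:3,:3].T+Ti[:3,3]
E
python3 - <<'E'
from h import *
print(bot.grip_depth, sense())
for n in("top","side"):
    I,D=optics.capture(n); cv2.imwrite(f"pics/{n}0.png",I); np.save(f"{n}0.npy",D)
    print(n,[x.round(2).tolist() for x in cam(n)])
    for t in("blue_tin","pink_tin","chest","hasp_hinge","hasp_tip","lid_hinge","lid_edge","catch","bay"):
        print(t,[(np.round(r["location"]).tolist(),round(r["p"],2)) for r in finder.spot_point(t,n)][:4])
E
```

```text
-18.700000000000003 {'t': 0.0, 'qpos': array([ 1.20371294e+00,  5.28670467e-02,  1.40174369e+00,  1.21988465e-05,
        1.68858490e+00, -7.02978577e-02]), 'qd': array([-0.00037347, -0.00022691, -0.0014483 ,  0.00082354,  0.00049852,
       -0.00022329]), 'tau': array([-1.07176875e-03, -3.81660998e+01, -3.60190237e+01, -2.42371816e-04,
        6.15252779e-03, -4.69268230e-06]), 'tcp_pos': array([153.40041719, 501.77391876, 230.44700192]), 'tcp_rot': array([-4.64425039e-01, -3.10671024e+00,  2.45357305e-03]), 'force': array([-0.17717399, -0.08622406, -0.52391154]), 'wrist_torque': array([-0.07948205, -0.06489284, -0.00885794]), 'finger_force': 0.0, 'finger_gap': 84.90476375258446}
top [[[556.0, 0.0, 327.15], [0.0, 556.0, 241.8], [0.0, 0.0, 1.0]], [[-0.02, -1.0, 0.0, -17.12], [-1.0, 0.02, -0.08, 535.43], [0.08, -0.01, -1.0, 1237.62], [0.0, 0.0, 0.0, 1.0]]]
blue_tin [([480.0, 168.0], 0.95), ([367.0, 279.0], 0.9), ([474.0, 359.0], 0.8)]
pink_tin [([425.0, 211.0], 0.91), ([238.0, 251.0], 0.67)]
chest [([227.0, 264.0], 0.69), ([399.0, 326.0], 0.44)]
hasp_hinge [([162.0, 282.0], 0.7), ([240.0, 245.0], 0.66)]
hasp_tip [([262.0, 237.0], 0.86)]
lid_hinge [([164.0, 282.0], 0.91)]
lid_edge [([116.0, 292.0], 0.91)]
catch [([119.0, 294.0], 0.89)]
bay [([206.0, 271.0], 0.91)]
side [[[444.42, 0.0, 318.45], [0.0, 444.42, 248.37], [0.0, 0.0, 1.0]], [[1.0, -0.08, 0.01, -537.29], [-0.03, -0.5, -0.86, 91.58], [0.08, 0.86, -0.5, 1114.42], [0.0, 0.0, 0.0, 1.0]]]
blue_tin [([181.0, 384.0], 0.77), ([425.0, 391.0], 0.7), ([287.0, 310.0], 0.67)]
pink_tin [([362.0, 342.0], 0.56)]
chest [([363.0, 343.0], 0.74), ([297.0, 241.0], 0.6)]
hasp_hinge [([306.0, 208.0], 0.67)]
hasp_tip [([315.0, 193.0], 0.74), ([297.0, 240.0], 0.45)]
lid_hinge [([407.0, 316.0], 0.71), ([281.0, 188.0], 0.63)]
lid_edge [([274.0, 139.0], 0.83)]
catch [([276.0, 149.0], 0.79), ([316.0, 400.0], 0.58)]
bay []
```

View pics/top0.png

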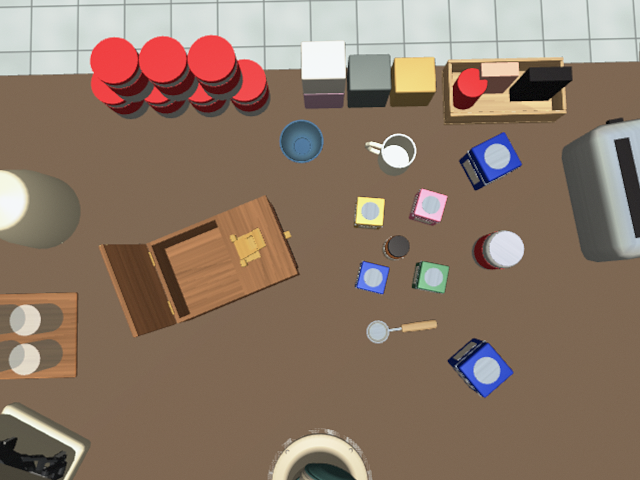

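View pics/side0.png

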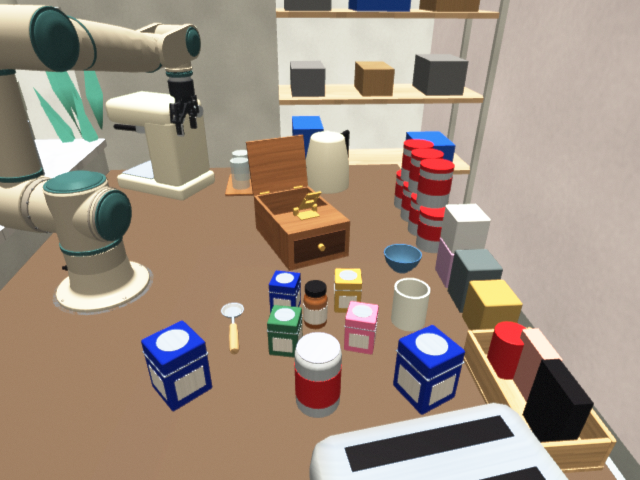

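Top view: the small blue tin is at (373,277) and the pink one at (429,205). The two large blue tins at (490,160) and (485,368) are look-alikes. The chest is around (215,265), with the lid open to the left (free edge at about (118,290)) and the brass hasp on the deck at (248,245). The side view agrees. Next I'll measure positions from depth.

```bash
python3 - <<'E'
from h import *
I=cv2.imread("pics/top0.png");D=np.load("top0.npy");P=cloud("top",D);Z=P[...,2]
def rect(u,v,r,zl,zh,name):
    m=np.zeros(Z.shape,bool); m[max(0,v-r):v+r,max(0,u-r):u+r]=1
    m&=(Z>zl)&(Z<zh)&(D>0)
    n,l,st,c=cv2.connectedComponentsWithStats(m.astype(np.uint8)); k=1+np.argmax(st[1:,4]); q=P[l==k]
    (cx,cy),(w,h),a=cv2.minAreaRect(q[:,:2].astype(np.float32))
    print(name,np.round([cx,cy,w,h,a,np.median(q[:,2])],1),len(q)); return q
rect(373,275,28,75,95,"blue");rect(429,203,28,75,95,"pink");rect(433,275,28,75,95,"green");rect(370,210,28,75,95,"gold")
rect(397,246,22,85,115,"jar");rect(495,250,35,110,150,"can");rect(400,150,40,60,105,"mug");rect(302,142,32,35,60,"bowl")
q=rect(215,265,110,100,116,"deck")
# hasp
m=(Z>118)&(D>0);m[:,:225]=0;m[:,300:]=0;m[:215]=0;m[290:]=0
print("hasp pts",m.sum(),P[m].min(0),P[m].max(0))
for t,u,v in(("bay",206,271),("hh",240,245),("ht",262,237),("lid_hinge",164,282),("lid_edge",116,292)):
    print(t,P[v,u].round(), {"bay":atz("top",u,v,10),"hh":atz("top",u,v,126),"ht":atz("top",u,v,126),"lid_hinge":atz("top",u,v,110)}.get(t))
s=cv2.resize(I[180:350,90:310],None,fx=3.5,fy=3.5,interpolation=cv2.INTER_CUBIC);cv2.imwrite("pics/chest.png",s)
# lid plane
m=(Z>125)&(D>0);m[:,:95]=0;m[:,190:]=0;m[:235]=0;m[345:]=0
L=P[m];c=L.mean(0);n=np.linalg.svd(L-c,full_matrices=False)[2][2];print("lid",len(L),c.round(),n.round(3),L[:,2].max())
E
```

```text
blue [ 452.  -125.8   60.1   59.5   74.6   84.8] 783
pink [ 606.  -255.9   60.3   61.8   71.9   84.8] 775
green [ 449.7 -255.3   61.2   59.9   76.6   84.7] 790
gold [ 595.8 -124.2   60.4   60.6   84.    85. ] 769
jar [ 517.  -181.1   45.3   44.9    3.    99.7] 381
can [ 504.5 -397.9   75.1   78.6   76.1  129. ] 1153
mug [ 722.8 -176.9   75.5  100.2    9.5   81.5] 473
bowl [761.6  22.5  97.2  98.6  26.3  47.1] 474
deck [498.8 194.  180.8 273.2  21.1 109.8] 5215
hasp pts 599 [480.14080809  92.47288033 118.4981086 ] [551.61118853 172.62634105 197.88642115]
bay [476. 246.  13.] [475.80701516 246.97562079  10.        ]
hh [523. 149. 142.] [524.06325898 151.55834157 126.        ]
ht [534.  98. 191.] [539.63512923 105.70550738 126.        ]
lid_hinge [452. 313. 111.] [451.55652499 313.61959618 110.        ]
lid_edge [433. 454.   3.] None
lid 3939 [441. 338. 207.] [ 0.351 -0.909  0.224] 268.64004244852686
```

View pics/chest.png

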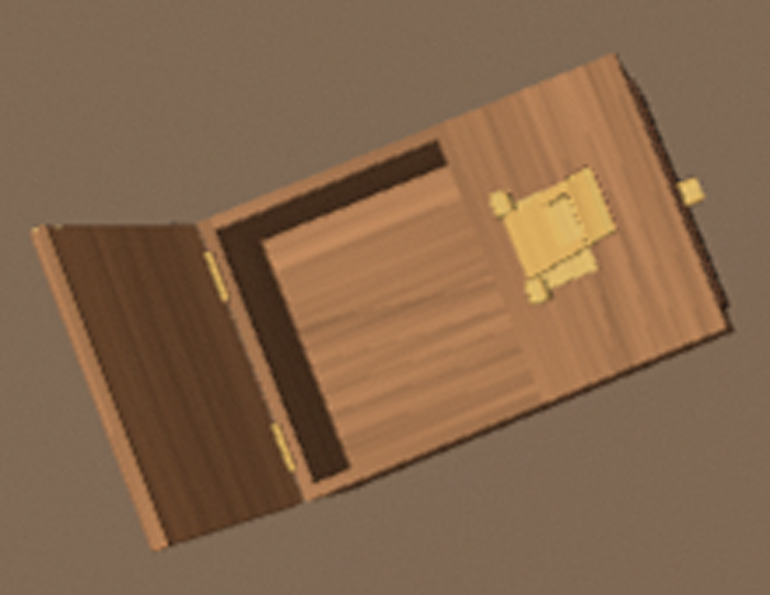

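The crop shows the lid leaning back at about 1.8 rad and the hasp folded back at about 2.25 rad. It stands at crop (560,220), and the compartment is empty. Now I'll refine the chest frame and write a move calculator.

```bash
cat >> h.py <<'E'
def plan(x,y,z,az=None,pose=None):
    """units to reach world target with tool down, tool y at azimuth az (deg)"""
    s=sense(); p,r=np.array(s["tcp_pos"]),R.from_rotvec(s["tcp_rot"])
    M=r.as_matrix(); cur=np.degrees(np.arctan2(M[1,1],M[0,1]))
    if az is None: G=r
    else:
        a=np.radians(az); yv=np.array([np.cos(a),np.sin(a),0]); zv=np.array([0,0,-1.]); G=R.from_matrix(np.c_[np.cross(yv,zv),yv,zv])
    d=M.T@(np.array([x,y,z])-p)/150; w=(r.inv()*G).as_rotvec()/np.pi
    print("t",round(s["t"],2),"tcp",p.round(1),"yaz",round(cur,1),"F",np.round(s["force"],1),"shift",d.round(3),"turn",w.round(3))
E
python3 - <<'E'
from h import *
D=np.load("top0.npy");P=cloud("top",D);Z=P[...,2]
m=(D>0)&(Z>104)&(Z<114);m[:,:95]=0;m[:,310:]=0;m[:180]=0;m[350:]=0
n,l,st,c=cv2.connectedComponentsWithStats(m.astype(np.uint8));q=P[l==1+np.argmax(st[1:,4])]
for a in(110.1,111.1,112.1):
    a=np.radians(a);ex=np.array([np.cos(a),np.sin(a)]);ey=np.array([-ex[1],ex[0]])
    for p in (q,):
        X=p[:,:2]@ex;Y=p[:,:2]@ey; print(np.percentile(X,[0,.3,99.7,100]).round(1),np.percentile(Y,[0,.3,99.7,100]).round(1))
a=np.radians(111.1);ex=np.array([np.cos(a),np.sin(a)]);ey=np.array([-ex[1],ex[0]])
# compartment floor extents & hasp
m=(D>0)&(Z>2)&(Z<20);X=P[...,:2]@ex;Y=P[...,:2]@ey
c=np.array([498.8,192.5]);x0=c@ex;y0=c@ey
m&=(abs(Y-y0)<85)&(X-x0>-25)&(X-x0<125)
print("floor",np.percentile(X[m]-x0,[.5,99.5]),np.percentile(Y[m]-y0,[.5,99.5]))
m=(D>0)&(Z>114)&(abs(Y-y0)<60)&(X-x0<0)&(X-x0>-130)
h=np.c_[X[m]-x0,Y[m]-y0,Z[m]];o=np.argsort(h[:,0]);print(len(h));
for b in range(-120,-10,8):
    k=h[(h[:,0]>=b)&(h[:,0]<b+8)]
    if len(k):print(b,len(k),k[:,1].min().round(),k[:,1].max().round(),np.percentile(k[:,2],[5,50,95]).round())
plan(452,-125.8,150,74.6)
E
```

```text
[-127.3 -125.9  146.   147.3] [-627.8 -625.8 -443.8 -442.6]
[-135.2 -134.8  136.6  138. ] [-625.6 -624.9 -445.1 -444.8]
[-145.7 -144.3  127.8  130. ] [-627.1 -625.6 -443.9 -442.8]
floor [ -2.70956824 124.40110615] [-82.55359341  75.95727309]
733
-120 7 -31.0 51.0 [114. 115. 116.]
-112 5 -56.0 56.0 [115. 116. 117.]
-104 66 -55.0 34.0 [115. 193. 196.]
-96 82 -58.0 51.0 [115. 187. 193.]
-88 68 -49.0 58.0 [135. 179. 185.]
-80 44 -58.0 27.0 [114. 167. 174.]
-72 93 -32.0 60.0 [114. 155. 165.]
-64 85 -49.0 49.0 [114. 151. 158.]
-56 80 -59.0 48.0 [115. 143. 148.]
-48 121 -43.0 58.0 [122. 132. 138.]
-40 57 -39.0 50.0 [119. 129. 134.]
-32 11 -53.0 55.0 [114. 114. 116.]
-24 7 -41.0 41.0 [114. 115. 116.]
t 1.0 tcp [153.5 502.1 231.3] yaz 73.0 F [ 1.3  0.5 -0.1] shift [-3.127 -3.421  0.542] turn [ 0.     0.    -0.009]
```

```bash
python3 -m creep '[[[-0.78,-0.855,0,0,0,0],[-0.78,-0.855,0,0,0,0],[-0.78,-0.855,0,0,0,0],[-0.78,-0.855,0,0,0,0]]]' 1 40
python3 -m creep '[[[-0.78,-0.855,0,0,0,0],[-0.78,-0.855,0,0,0,0],[-0.78,-0.855,0,0,0,0],[-0.78,-0.855,0,0,0,0]]]'
python3 -m creep '[[[-0.78,-0.855,0,0,0,0],[-0.78,-0.855,0,0,0,0],[-0.78,-0.855,0,0,0,0],[-0.78,-0.855,0,0,0,0]]]'
python3 -m creep '[[[-0.78,-0.855,0.5,0,0,-0.009],[-0.78,-0.855,0.5,0,0,-0.009],[-0.78,-0.855,0.5,0,0,-0.009],[-0.78,-0.855,0.5,0,0,-0.009],[-0.78,-0.855,0.5,0,0,-0.009]]]'
python3 -c "from h import *; plan(452,-125.8,38,74.6)"
```

```text
t: 1.4
tcp_pos: [228.8, 342.7, 231.5]
tcp_rot: [0.467, 3.106, 0.0]
force: [0.6, 0.1, 1.1]
finger_gap: 85.7
finger_force: 0.0
t: 1.8
tcp_pos: [303.1, 185.7, 231.6]
tcp_rot: [0.469, 3.105, 0.0]
force: [0.7, 0.3, -0.4]
finger_gap: 85.3
finger_force: 0.0
t: 2.2
tcp_pos: [377.4, 28.4, 231.4]
tcp_rot: [0.47, 3.106, -0.001]
force: [0.5, 0.0, -0.0]
finger_gap: 85.2
finger_force: 0.0
t: 2.7
tcp_pos: [450.6, -128.2, 153.2]
tcp_rot: [-0.426, -3.108, -0.001]
force: [-0.6, 0.4, -0.0]
finger_gap: 85.2
finger_force: 0.0
t 2.7 tcp [ 450.6 -128.2  153.2] yaz 74.4 F [-0.6  0.4 -0. ] shift [-0.009  0.018  0.768] turn [-0.    -0.002 -0.001]
```

```bash
python3 -m creep '[[[-0.009,0.018,0.3,0,0,0],[-0.009,0.018,0.5,0,0,0],[-0.009,0.018,0.65,0,0,0],[-0.009,0.018,0.76,0,0,0],[-0.009,0.018,0.76,0,0,0]]]'
python3 -m creep '[[[0,0,0,0,0,0],[0,0,0,0,0,0],[0,0,0,0,0,0],[0,0,0,0,0,0],[0,0,0,0,0,0]]]' 0.5 40
python3 -m creep '[[[0,0,-0.2,0,0,0],[0,0,-0.4,0,0,0],[0,0,-0.7,0,0,0],[0,0,-0.95,0,0,0],[0,0,-0.95,0,0,0]]]'
python3 -c "from h import *; plan(516.8,258,200,111.1)"
```

```text
t: 3.2
tcp_pos: [451.6, -122.1, 40.4]
tcp_rot: [-0.419, -3.109, -0.002]
force: [-0.0, 0.8, -0.3]
finger_gap: 85.3
finger_force: 0.0
t: 3.7
tcp_pos: [454.1, -123.4, 44.1]
tcp_rot: [0.42, 3.11, -0.001]
force: [-0.6, 0.2, 6.5]
finger_gap: 59.9
finger_force: 44.5
t: 4.2
tcp_pos: [455.3, -123.8, 191.1]
tcp_rot: [0.419, 3.103, -0.003]
force: [0.9, -0.2, -2.0]
finger_gap: 59.6
finger_force: 44.6
t 4.2 tcp [ 455.3 -123.8  191.1] yaz 74.6 F [ 0.9 -0.2 -2. ] shift [ 0.279  2.563 -0.064] turn [-0.001  0.003 -0.203]
```

```bash
python3 -m creep '[[[0,0.2,-0.3,0,0,0],[0.05,0.5,-0.5,0,0,0],[0.09,0.85,-0.5,0,0,0],[0.09,0.85,-0.5,0,0,0]]]'
python3 -m creep '[[[0.09,0.85,0,0,0,0],[0.09,0.85,0,0,0,0],[0.09,0.85,0,0,0,0]]]'
python3 -m creep '[[[0.09,0.85,0,0,0,-0.203],[0.09,0.85,0,0,0,-0.203],[0.09,0.85,0,0,0,-0.203],[0.09,0.85,0,0,0,-0.203],[0.09,0.85,0,0,0,-0.203]]]'
python3 -m creep '[[[0,0,0,0,0,0],[0,0,0,0,0,0]]]'
python3 - <<'E'
from h import *
plan(516.8,258,57,111.1)
I,D=optics.capture("top");cv2.imwrite("pics/top1.png",I[180:350,90:360]);np.save("t1.npy",D)
I,D=optics.capture("side");cv2.imwrite("pics/side1.png",cv2.resize(I[80:300,180:400],None,fx=2.5,fy=2.5))
E
```

```text
t: 4.6
tcp_pos: [474.1, 7.2, 260.4]
tcp_rot: [0.414, 3.113, 0.003]
force: [-0.8, -0.2, -1.8]
finger_gap: 59.1
finger_force: 45.2
t: 4.9
tcp_pos: [494.2, 132.6, 258.4]
tcp_rot: [-0.417, -3.112, -0.0]
force: [-0.3, -0.3, -2.5]
finger_gap: 59.8
finger_force: 45.3
t: 5.4
tcp_pos: [515.1, 257.0, 257.8]
tcp_rot: [0.586, -3.083, 0.001]
force: [-0.2, -0.5, -1.5]
finger_gap: 59.6
finger_force: 45.2
t: 5.6
tcp_pos: [515.4, 256.0, 258.9]
tcp_rot: [0.574, -3.087, 0.0]
force: [-0.5, -0.8, -2.5]
finger_gap: 59.3
finger_force: 45.2
t 5.6 tcp [515.4 256.  258.9] yaz 111.1 F [-0.5 -0.8 -2.5] shift [-0.015  0.009  1.346] turn [-0. -0. -0.]
```

View pics/side1.png

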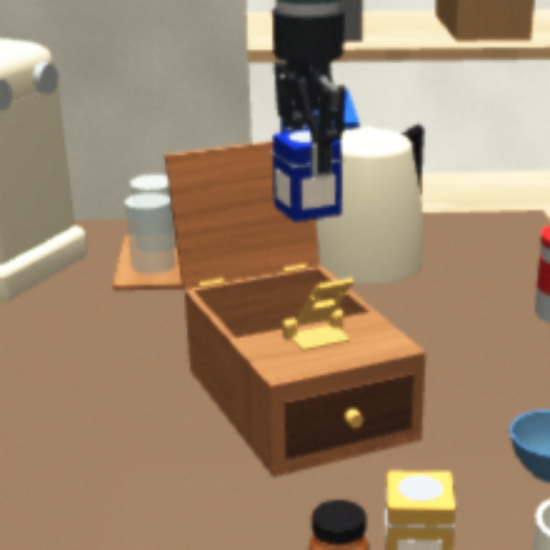

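The side crop shows the blue tin held upright at (307,175), above the open compartment. I'll lower it.

```bash
python3 -m creep '[[[-0.015,0.009,0.3,0,0,0],[-0.015,0.009,0.6,0,0,0],[-0.015,0.009,0.85,0,0,0],[-0.015,0.009,1.0,0,0,0],[-0.015,0.009,1.0,0,0,0]]]'
python3 -m creep '[[[0,0,0.1,0,0,0],[0,0,0.2,0,0,0],[0,0,0.28,0,0,0],[0,0,0.32,0,0,0],[0,0,0.32,0,0,0]]]'
python3 -c "from h import *; plan(516.8,258,54,111.1)"
```

```text
t: 6.2
tcp_pos: [515.0, 257.3, 105.5]
tcp_rot: [0.574, -3.081, 0.002]
force: [0.7, 0.1, -2.2]
finger_gap: 59.4
finger_force: 45.1
t: 6.7
tcp_pos: [516.6, 258.3, 60.7]
tcp_rot: [0.576, -3.086, 0.0]
force: [0.4, -0.0, -2.4]
finger_gap: 59.8
finger_force: 45.2
t 6.7 tcp [516.6 258.3  60.7] yaz 111.2 F [ 0.4 -0.  -2.4] shift [-0.001 -0.002  0.045] turn [ 0.    -0.001  0.   ]
```

```bash
python3 -m creep '[[[0,0,0.02,0,0,0],[0,0,0.035,0,0,0],[0,0,0.035,0,0,0]]]'
python3 -m creep '[[[0,0,0.01,0,0,0],[0,0,0.02,0,0,0],[0,0,0.02,0,0,0]]]'
python3 -c "from h import *; plan(516.8,258,54,111.1)"
```

```text
t: 7.0
tcp_pos: [517.2, 258.5, 56.6]
tcp_rot: [-0.577, 3.088, 0.0]
force: [-0.2, 0.1, -2.2]
finger_gap: 59.7
finger_force: 45.2
t: 7.3
tcp_pos: [517.3, 258.6, 54.1]
tcp_rot: [-0.577, 3.087, 0.0]
force: [-1.3, -1.7, 1.8]
finger_gap: 59.5
finger_force: 45.6
t 7.3 tcp [517.3 258.6  54.1] yaz 111.2 F [-1.3 -1.7  1.8] shift [ 0.005 -0.003  0.001] turn [0. 0. 0.]
```

```bash
python3 -m creep '[[[0,0,0,0,0,0],[0,0,0,0,0,0],[0,0,0,0,0,0],[0,0,0,0,0,0]]]' 0.88
python3 -m creep '[[[0,0,-0.2,0,0,0],[0,0,-0.5,0,0,0],[0,0,-0.8,0,0,0],[0,0,-1,0,0,0],[0,0,-1,0,0,0]]]'
python3 - <<'E'
from h import *
I,D=optics.capture("top");cv2.imwrite("pics/top2.png",I);P=cloud("top",D)
I,D2=optics.capture("side")
plan(606,-255.9,210,71.9)
P=cloud("side",D2);Z=P[...,2];b=(I[...,0]>80)&(I[...,2]<60)&(D2>0)&(P[...,1]>180)&(P[...,1]<330)&(P[...,0]>400)&(P[...,0]<580)&(Z<130)
print(b.sum(),np.percentile(P[b],[1,50,99],axis=0).round())
E
```

```text
t: 7.7
tcp_pos: [517.1, 258.5, 53.6]
tcp_rot: [-0.577, 3.088, 0.0]
force: [0.4, 0.7, -0.1]
finger_gap: 75.1
finger_force: 0.0
t: 8.2
tcp_pos: [519.0, 259.3, 209.7]
tcp_rot: [-0.575, 3.078, 0.004]
force: [0.1, 0.7, 0.2]
finger_gap: 75.0
finger_force: 0.0
t 8.3 tcp [517.3 258.5 203.9] yaz 111.2 F [ 0.2  0.7 -0.7] shift [ 0.686 -3.412 -0.042] turn [0.    0.    0.218]
28 [[481. 234.  90.]
 [489. 255.  95.]
 [498. 274.  97.]]
```

```bash
python3 -m creep '[[[0,0,-0.2,0,0,0],[0.17,-0.5,-0.2,0,0,0],[0.17,-0.853,-0.2,0,0,0],[0.17,-0.853,-0.2,0,0,0]]]' 1
python3 -m creep '[[[0.17,-0.853,0,0,0,0],[0.17,-0.853,0,0,0,0],[0.17,-0.853,0,0,0,0]]]'
python3 -m creep '[[[0.17,-0.853,0,0,0,0],[0.17,-0.853,0,0,0,0],[0.17,-0.853,0,0,0,0]]]'
python3 -m creep '[[[0.17,-0.853,0.5,0,0,0.218],[0.17,-0.853,0.5,0,0,0.218],[0.17,-0.853,0.5,0,0,0.218],[0.17,-0.853,0.5,0,0,0.218],[0.17,-0.853,0.5,0,0,0.218]]]'
python3 -m creep '[[[0,0,0,0,0,0],[0,0,0,0,0,0]]]'
python3 -c "from h import *; plan(606,-255.9,40,71.9)"
```

```text
t: 8.7
tcp_pos: [539.2, 127.3, 231.6]
tcp_rot: [0.574, -3.086, 0.001]
force: [0.3, 0.7, -0.0]
finger_gap: 85.6
finger_force: 0.0
t: 9.0
tcp_pos: [561.4, -1.7, 231.2]
tcp_rot: [0.573, -3.085, -0.001]
force: [0.1, 0.8, -0.5]
finger_gap: 85.0
finger_force: 0.0
t: 9.3
tcp_pos: [583.6, -130.3, 230.9]
tcp_rot: [0.572, -3.085, -0.002]
force: [0.5, 0.3, 1.0]
finger_gap: 85.5
finger_force: 0.0
t: 9.8
tcp_pos: [605.1, -256.6, 153.6]
tcp_rot: [-0.505, -3.094, -0.004]
force: [0.1, -0.0, 0.6]
finger_gap: 85.3
finger_force: 0.0
t: 10.0
tcp_pos: [606.3, -255.3, 157.2]
tcp_rot: [-0.489, -3.101, -0.001]
force: [-0.0, 0.9, -0.3]
finger_gap: 85.5
finger_force: 0.0
t 10.0 tcp [ 606.3 -255.3  157.2] yaz 72.1 F [-0.   0.9 -0.3] shift [-0.001 -0.005  0.781] turn [ 0.    -0.001  0.001]
```

```bash
python3 -m creep '[[[0,-0.005,0.3,0,0,0],[0,-0.005,0.5,0,0,0],[0,-0.005,0.68,0,0,0],[0,-0.005,0.78,0,0,0],[0,-0.005,0.78,0,0,0]]]'
python3 -m creep '[[[0,0,0,0,0,0],[0,0,0,0,0,0],[0,0,0,0,0,0],[0,0,0,0,0,0],[0,0,0,0,0,0]]]' 0.5 40
python3 -m creep '[[[0,0,-0.2,0,0,0],[0,0,-0.4,0,0,0],[0,0,-0.7,0,0,0],[0,0,-1,0,0,0],[0,0,-1,0,0,0]]]'
python3 -c "from h import *; plan(442.2,229.2,262,111.1)"
```

```text
t: 10.5
tcp_pos: [605.1, -255.4, 38.8]
tcp_rot: [-0.491, -3.098, -0.002]
force: [-0.6, 0.1, -0.0]
finger_gap: 85.3
finger_force: 0.0
t: 11.0
tcp_pos: [607.6, -257.0, 44.0]
tcp_rot: [0.493, 3.099, -0.002]
force: [-1.3, -0.1, 6.1]
finger_gap: 59.6
finger_force: 44.6
t: 11.5
tcp_pos: [608.8, -257.4, 200.8]
tcp_rot: [0.491, 3.089, -0.006]
force: [0.4, -0.5, -0.3]
finger_gap: 59.4
finger_force: 44.5
t 11.5 tcp [ 608.8 -257.4  200.8] yaz 71.9 F [ 0.4 -0.5 -0.3] shift [ 2.056  2.739 -0.442] turn [-0.002  0.004 -0.218]
```

```bash
python3 -m creep '[[[0.1,0.15,-0.25,0,0,0],[0.25,0.4,-0.42,0,0,0],[0.5,0.7,-0.42,0,0,0],[0.685,0.913,-0.42,0,0,0],[0.685,0.913,-0.42,0,0,0]]]'
python3 -m creep '[[[0.685,0.913,0,0,0,0],[0.685,0.913,0,0,0,0],[0.685,0.913,0,0,0,0],[0.685,0.913,0,0,0,0]]]'
python3 -m creep '[[[0.685,0.913,0,0,0,-0.218],[0.685,0.913,0,0,0,-0.218],[0.685,0.913,0,0,0,-0.218],[0.685,0.913,0,0,0,-0.218],[0.685,0.913,0,0,0,-0.218]]]'
python3 -m creep '[[[0,0,0,0,0,0],[0,0,0,0,0,0]]]'
python3 -c "from h import *; plan(442.2,229.2,57,111.1)"
```

```text
t: 12.0
tcp_pos: [549.4, -89.5, 254.1]
tcp_rot: [-0.485, -3.102, -0.003]
force: [0.8, 0.4, -2.2]
finger_gap: 59.0
finger_force: 44.9
t: 12.4
tcp_pos: [494.7, 70.7, 254.1]
tcp_rot: [-0.489, -3.102, -0.001]
force: [0.4, -0.7, -2.5]
finger_gap: 59.5
finger_force: 44.9
t: 12.9
tcp_pos: [439.7, 232.3, 253.8]
tcp_rot: [0.591, -3.084, -0.001]
force: [0.1, -1.0, -1.8]
finger_gap: 59.3
finger_force: 44.9
t: 13.1
tcp_pos: [441.1, 229.5, 254.1]
tcp_rot: [0.572, -3.088, 0.0]
force: [0.1, -0.6, -2.2]
finger_gap: 59.4
finger_force: 45.0
t 13.1 tcp [441.1 229.5 254.1] yaz 111.0 F [ 0.1 -0.6 -2.2] shift [-0.007 -0.004  1.314] turn [-0.    -0.    -0.001]
```

```bash
python3 -m creep '[[[-0.007,-0.004,0.3,0,0,0],[-0.007,-0.004,0.6,0,0,0],[-0.007,-0.004,0.85,0,0,0],[-0.007,-0.004,1.0,0,0,0],[-0.007,-0.004,1.0,0,0,0]]]'
python3 -m creep '[[[0,0,0.1,0,0,0],[0,0,0.2,0,0,0],[0,0,0.28,0,0,0],[0,0,0.29,0,0,0],[0,0,0.29,0,0,0]]]'
python3 -m creep '[[[0,0,0.02,0,0,0],[0,0,0.035,0,0,0],[0,0,0.035,0,0,0]]]'
python3 -c "from h import *; plan(442.2,229.2,54,111.1)"
```

```text
t: 13.6
tcp_pos: [440.3, 228.1, 100.6]
tcp_rot: [0.57, -3.082, 0.003]
force: [0.1, -0.2, -1.0]
finger_gap: 59.4
finger_force: 44.9
t: 14.1
tcp_pos: [442.6, 229.7, 61.7]
tcp_rot: [-0.575, 3.088, 0.0]
force: [0.0, -0.4, -1.7]
finger_gap: 59.3
finger_force: 45.0
t: 14.4
tcp_pos: [442.1, 229.7, 55.8]
tcp_rot: [-0.577, 3.088, 0.0]
force: [0.7, 0.4, -2.3]
finger_gap: 59.8
finger_force: 45.0
t 14.4 tcp [442.1 229.7  55.8] yaz 111.2 F [ 0.7  0.4 -2.3] shift [ 0.001 -0.003  0.012] turn [0. 0. 0.]
```

```bash
python3 -m creep '[[[0,0,0.01,0,0,0],[0,0,0.016,0,0,0],[0,0,0.016,0,0,0]]]'
python3 -m creep '[[[0,0,0,0,0,0],[0,0,0,0,0,0],[0,0,0,0,0,0],[0,0,0,0,0,0]]]' 0.88
python3 -m creep '[[[0,0,-0.2,0,0,0],[0,0,-0.5,0,0,0],[0,0,-0.8,0,0,0],[0,0,-1,0,0,0],[0,0,-1,0,0,0]]]'
python3 -m creep '[[[0,0,-0.3,0,0,0],[0,0,-0.6,0,0,0],[0,0,-0.9,0,0,0],[0,0,-0.9,0,0,0]]]' 0
python3 - <<'E'
from h import *
plan(419.5,396,340,111.1)
I,D=optics.capture("side");cv2.imwrite("pics/side2.png",cv2.resize(I[80:300,180:400],None,fx=2.5,fy=2.5))
I,D=optics.capture("top");cv2.imwrite("pics/top2.png",cv2.resize(I[180:350,90:310],None,fx=3.5,fy=3.5))
P=cloud("top",D);L=P[225:345,95:200].reshape(-1,3);L=L[(L[:,2]>130)&(L[:,2]<275)]
c=np.median(L,0);n=np.linalg.svd(L-c,full_matrices=False)[2][2];print(len(L),c,n,L[:,2].max())
E
```

```text
t: 14.7
tcp_pos: [442.4, 229.8, 54.0]
tcp_rot: [-0.577, 3.088, 0.0]
force: [-2.1, -1.6, 3.5]
finger_gap: 59.6
finger_force: 45.4
t: 15.1
tcp_pos: [442.2, 229.7, 53.4]
tcp_rot: [-0.577, 3.088, 0.0]
force: [-0.9, -0.2, 0.5]
finger_gap: 75.2
finger_force: 0.0
t: 15.6
tcp_pos: [444.0, 230.5, 208.9]
tcp_rot: [-0.575, 3.079, 0.003]
force: [-0.3, -0.6, 0.2]
finger_gap: 75.0
finger_force: 0.0
t: 16.0
tcp_pos: [443.2, 230.2, 344.6]
tcp_rot: [-0.575, 3.078, 0.004]
force: [-0.3, -0.1, 0.5]
finger_gap: 16.6
finger_force: 0.0
t 16.0 tcp [443.2 230.2 344.6] yaz 111.2 F [-0.3 -0.1  0.5] shift [-0.251  1.088  0.034] turn [0.    0.003 0.   ]
650 [374.85997916 317.07168351 233.66231458] [-0.36214219  0.90405182 -0.22703159] 267.5282324256907
```

View pics/top2.png

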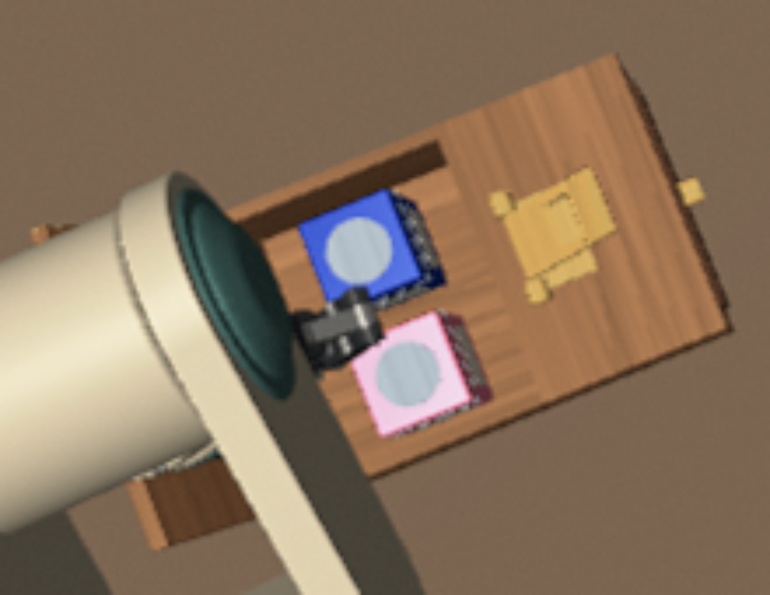

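View pics/side2.png

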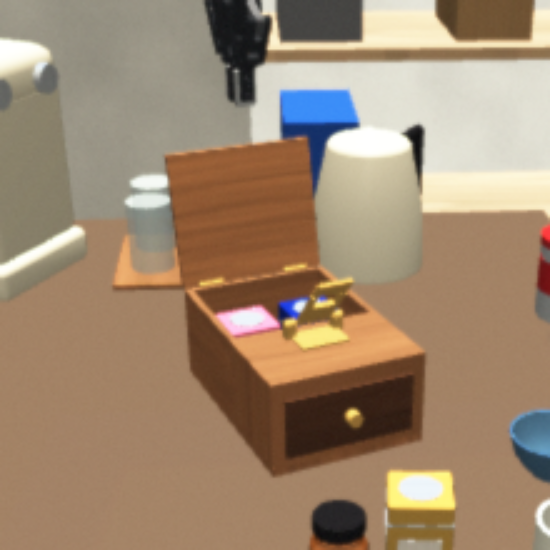

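The top and side crops show both tins upright in the compartment, blue at (370,245) and pink at (420,375) in the top crop. The lid and hasp haven't moved. Next is to go behind the lid with the fingers shut.

```bash
cat >> h.py <<'E'
a_=np.radians(111.1);EX=np.array([np.cos(a_),np.sin(a_)]);EY=np.array([-EX[1],EX[0]]);O=np.array([497.5,197.])
def cplan(x,y,z,az=111.1):
    s=sense();d=np.array(s["tcp_pos"][:2])-O;print("chest tcp",np.round([d@EX,d@EY,s["tcp_pos"][2]],1),end=" ")
    w=O+x*EX+y*EY; plan(w[0],w[1],z,az)
E
python3 -c "from h import *; cplan(215,40,340)"
```

```text
chest tcp [ 50.4  39.6 338.3] t 16.1 tcp [442.4 229.8 338.3] yaz 111.2 F [ 0.1 -0.7 -0.3] shift [ 0.002  1.097 -0.012] turn [0. 0. 0.]
```

```bash
python3 -m creep '[[[0,0.33,0,0,0,0],[0,0.66,0,0,0,0],[0,1,0,0,0,0],[0,1,0,0,0,0]]]' 0
python3 -m creep '[[[0,0.1,0,0,0,0],[0,0.1,0.3,0,0,0],[0,0.1,0.5,0,0,0],[0,0.1,0.69,0,0,0],[0,0.1,0.69,0,0,0]]]'
python3 - <<'E'
from h import *
cplan(140,40,235)
I,D=optics.capture("side");cv2.imwrite("pics/side3.png",cv2.resize(I[40:260,180:400],None,fx=2.5,fy=2.5))
E
```

```text
t: 16.5
tcp_pos: [385.2, 373.5, 334.8]
tcp_rot: [0.585, -3.081, 0.002]
force: [-0.3, 0.1, -0.5]
finger_gap: -0.1
finger_force: 0.0
t: 17.0
tcp_pos: [381.4, 381.7, 229.3]
tcp_rot: [0.573, -3.08, 0.008]
force: [-0.8, -0.6, -0.3]
finger_gap: -0.3
finger_force: 0.0
chest tcp [214.2  41.8 229.3] t 17.0 tcp [381.4 381.7 229.3] yaz 111.1 F [-0.8 -0.6 -0.3] shift [-0.012 -0.494 -0.037] turn [-0.001 -0.003 -0.   ]
```

View pics/side3.png

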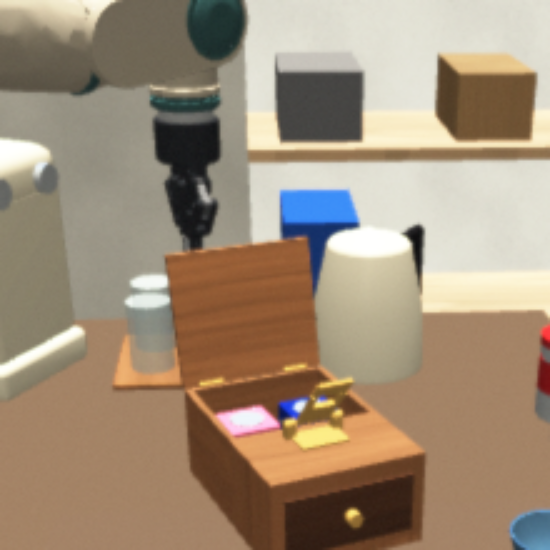

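The side crop shows the shut fingers behind the lid's free edge at (193,245). Now to push.

```bash
python3 -m creep '[[[0,-0.08,0,0,0,0],[0,-0.16,0,0,0,0],[0,-0.24,0,0,0,0],[0,-0.32,0,0,0,0],[0,-0.4,0,0,0,0]]]'
python3 -m creep '[[[0,-0.08,0,0,0,0],[0,-0.16,0,0,0,0],[0,-0.24,0,0,0,0],[0,-0.24,0,0,0,0]]]'
python3 -c "from h import *; cplan(109,40,230)"
```

```text
t: 17.55
tcp_pos: [404.9, 326.8, 235.9]
tcp_rot: [-0.576, 3.087, 0.002]
force: [-0.9, 2.7, 1.9]
finger_gap: -0.1
finger_force: 1.5
t: 17.95
tcp_pos: [417.7, 292.3, 234.3]
tcp_rot: [0.573, -3.088, 0.002]
force: [-0.0, 0.1, 0.1]
finger_gap: -0.1
finger_force: 0.0
chest tcp [117.6  40.1 234.3] t 17.95 tcp [417.7 292.3 234.3] yaz 111.0 F [-0.   0.1  0.1] shift [-0.001 -0.058  0.029] turn [-0. -0. -0.]
```

```bash
python3 -m creep '[[[0,-0.09,0.035,0,0,0],[0,-0.18,0.08,0,0,0],[0,-0.27,0.125,0,0,0],[0,-0.35,0.18,0,0,0],[0,-0.35,0.18,0,0,0]]]'
python3 -m creep '[[[0,-0.06,0.06,0,0,0],[0,-0.12,0.125,0,0,0],[0,-0.17,0.19,0,0,0],[0,-0.21,0.26,0,0,0],[0,-0.21,0.26,0,0,0]]]'
python3 -c "from h import *; cplan(20,40,119)"
```

```text
t: 18.45
tcp_pos: [436.3, 243.1, 206.0]
tcp_rot: [0.573, -3.086, 0.002]
force: [1.1, -0.3, 0.5]
finger_gap: 0.2
finger_force: 0.0
t: 18.95
tcp_pos: [446.9, 214.6, 166.5]
tcp_rot: [0.574, -3.085, 0.001]
force: [0.9, 0.4, -0.5]
finger_gap: 0.1
finger_force: 0.0
chest tcp [ 34.7  40.8 166.5] t 18.95 tcp [446.9 214.6 166.5] yaz 111.1 F [ 0.9  0.4 -0.5] shift [-0.007 -0.098  0.317] turn [-0.    -0.001 -0.   ]
```

```bash
python3 -m creep '[[[0,-0.03,0.08,0,0,0],[0,-0.06,0.16,0,0,0],[0,-0.08,0.23,0,0,0],[0,-0.098,0.29,0,0,0],[0,-0.098,0.29,0,0,0]]]'
python3 - <<'E'
from h import *
cplan(20,40,119)
I,D=optics.capture("side");cv2.imwrite("pics/side4.png",cv2.resize(I[80:300,180:400],None,fx=2.5,fy=2.5))
E
```

```text
t: 19.45
tcp_pos: [452.0, 201.5, 123.3]
tcp_rot: [0.576, -3.085, 0.001]
force: [-0.8, -0.0, 0.3]
finger_gap: 0.3
finger_force: 0.0
chest tcp [ 20.6  40.9 123.3] t 19.45 tcp [452.  201.5 123.3] yaz 111.1 F [-0.8 -0.   0.3] shift [-0.006 -0.004  0.029] turn [ 0.    -0.001  0.   ]
```

View pics/side4.png

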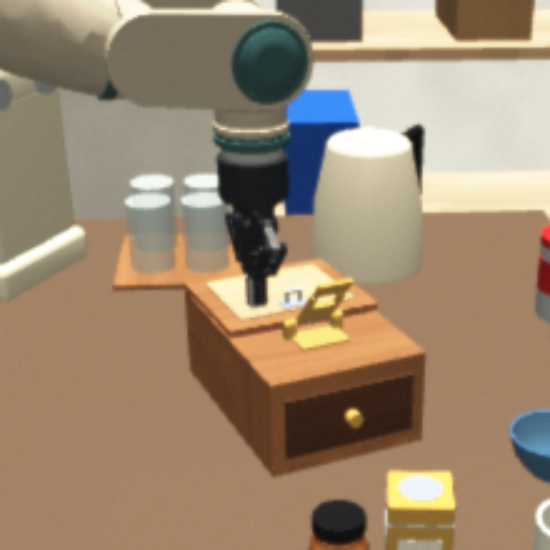

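The side crop shows the lid nearly shut under the fingertips at (256,300). I'll press it home, then lift.

```bash
python3 -m creep '[[[0,0,0.02,0,0,0],[0,0,0.04,0,0,0],[0,0,0.05,0,0,0],[0,0,0.05,0,0,0],[0,0,0.05,0,0,0]]]'
python3 -m creep '[[[0,0,-0.3,0,0,0],[0,0,-0.6,0,0,0],[0,0,-0.9,0,0,0],[0,0,-0.9,0,0,0]]]'
python3 - <<'E'
from h import *
cplan(-150,0,250)
I,D=optics.capture("top");P=cloud("top",D);d=P[...,:2]-O;X=d@EX;Y=d@EY;Z=P[...,2]
m=(X>-20)&(X<125)&(abs(Y)<85)&(Z>100)&(Z<130);A=np.c_[X[m],Y[m],np.ones(m.sum())];print(np.linalg.lstsq(A,Z[m],rcond=None)[0],np.median(Z[m]))
for b in range(-112,-36,8):
    k=(X>b)&(X<b+8)&(abs(Y)<30)&(Z>125)&(Z<210)
    if k.sum():print(b,k.sum(),np.round([Y[k].min(),Y[k].max(),np.median(Z[k]),Z[k].max()]))
I,D=optics.capture("side");P=cloud("side",D);d=P[...,:2]-O;X=d@EX;Y=d@EY;Z=P[...,2]
m=(X>-20)&(X<125)&(abs(Y)<85)&(Z>100)&(Z<130);A=np.c_[X[m],Y[m],np.ones(m.sum())];print(np.linalg.lstsq(A,Z[m],rcond=None)[0],np.median(Z[m]))
E
```

```text
t: 20.0
tcp_pos: [453.2, 202.0, 119.9]
tcp_rot: [-0.577, 3.087, -0.0]
force: [-5.5, -3.3, 12.3]
finger_gap: -0.1
finger_force: 6.1
t: 20.4
tcp_pos: [454.8, 202.9, 260.4]
tcp_rot: [-0.575, 3.076, 0.003]
force: [1.2, 0.3, -0.2]
finger_gap: -0.1
finger_force: 0.0
chest tcp [ 20.8  37.7 260.4] t 20.4 tcp [454.8 202.9 260.4] yaz 111.2 F [ 1.2  0.3 -0.2] shift [-0.249 -1.139  0.072] turn [-0.     0.004  0.   ]
[-2.16573054e-03 -4.10257400e-04  1.20768936e+02] 120.77630255287295
-112 24 [-17.  18. 192. 200.]
-104 77 [-19.  20. 192. 197.]
-96 76 [-20.  20. 183. 190.]
-88 35 [-20.  20. 175. 181.]
-80 41 [-19.  20. 163. 171.]
-72 74 [-20.  20. 156. 163.]
-64 69 [-20.  20. 147. 153.]
-56 81 [-30.  29. 137. 144.]
-48 74 [-30.  29. 131. 136.]
-40 4 [-27.  29. 127. 128.]
[-2.51283958e-03 -2.97060813e-03  1.21453360e+02] 121.29941522716774
```

The lid is shut flat (top at 120.8, slope about 0). Now over to the front of the hasp.

```bash
python3 -m creep '[[[-0.05,-0.33,0,0,0,0],[-0.1,-0.66,0,0,0,0],[-0.1,-0.95,0,0,0,0],[-0.1,-0.95,0,0,0,0]]]'
python3 -m creep '[[[0,-0.19,0,0,0,0],[0,-0.19,0.3,0,0,0],[0,-0.19,0.5,0,0,0],[0,-0.19,0.53,0,0,0],[0,-0.19,0.53,0,0,0]]]'
python3 -c "from h import *; cplan(-110,23,185)"
```

```text
t: 20.9
tcp_pos: [518.9, 70.3, 250.2]
tcp_rot: [0.567, -3.086, 0.001]
force: [-1.6, 0.2, -0.1]
finger_gap: -0.1
finger_force: 0.0
t: 21.4
tcp_pos: [527.8, 48.4, 172.2]
tcp_rot: [0.577, -3.085, -0.001]
force: [0.1, 1.0, 0.4]
finger_gap: -0.0
finger_force: 0.0
chest tcp [-149.6   25.2  172.2] t 21.4 tcp [527.8  48.4 172.2] yaz 111.2 F [0.1 1.  0.4] shift [-0.015  0.264 -0.085] turn [ 0.    -0.001  0.   ]
```

```bash
python3 -m creep '[[[-0.015,0.07,-0.01,0,0,0],[-0.015,0.14,-0.03,0,0,0],[-0.015,0.21,-0.06,0,0,0],[-0.015,0.28,-0.1,0,0,0],[-0.015,0.35,-0.13,0,0,0]]]'
python3 -m creep '[[[0,0.07,-0.02,0,0,0],[0,0.14,-0.04,0,0,0],[0,0.21,-0.06,0,0,0],[0,0.21,-0.06,0,0,0]]]'
python3 -c "from h import *; cplan(-37.5,23,198)"
```

```text
t: 21.9
tcp_pos: [512.8, 97.5, 196.8]
tcp_rot: [-0.574, 3.083, -0.006]
force: [0.7, -8.5, 10.3]
finger_gap: 0.2
finger_force: 4.6
t: 22.3
tcp_pos: [499.8, 128.6, 202.3]
tcp_rot: [-0.58, 3.087, 0.001]
force: [1.1, 0.0, -0.3]
finger_gap: -0.0
finger_force: 0.0
chest tcp [-64.6  22.5 202.3] t 22.3 tcp [499.8 128.6 202.3] yaz 111.3 F [ 1.1  0.  -0.3] shift [0.003 0.181 0.029] turn [0.    0.    0.001]
```

```bash
python3 - <<'E'
from h import *
I,D=optics.capture("side");cv2.imwrite("pics/side5.png",cv2.resize(I[130:270,220:380],None,fx=4,fy=4,interpolation=cv2.INTER_CUBIC))
E
```

```text
(no output)
```

View pics/side5.png

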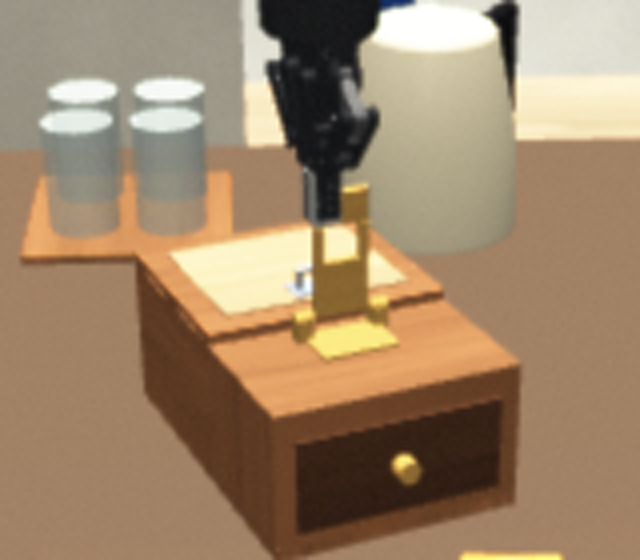

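The side crop shows the hasp upright at (340,250) with the fingertips in front of it, so it followed. I'll keep swinging it over.

```bash
python3 -m creep '[[[0,0.06,0.005,0,0,0],[0,0.12,0.01,0,0,0],[0,0.18,0.03,0,0,0],[0,0.27,0.08,0,0,0],[0,0.355,0.13,0,0,0]]]'
python3 -m creep '[[[0,0.04,0.05,0,0,0],[0,0.08,0.1,0,0,0],[0,0.12,0.16,0,0,0],[0,0.15,0.22,0,0,0],[0,0.17,0.28,0,0,0]]]'
python3 -c "from h import *; cplan(15,23,129)"
```

```text
t: 22.85
tcp_pos: [480.6, 177.9, 181.7]
tcp_rot: [0.577, -3.088, -0.0]
force: [1.0, 0.6, -0.4]
finger_gap: 0.0
finger_force: 0.4
t: 23.35
tcp_pos: [471.8, 200.8, 139.5]
tcp_rot: [0.577, -3.088, 0.0]
force: [0.5, -0.9, 0.6]
finger_gap: 0.5
finger_force: 0.3
chest tcp [ 12.8  22.7 139.5] t 23.35 tcp [471.8 200.8 139.5] yaz 111.2 F [ 0.5 -0.9  0.6] shift [0.002 0.015 0.07 ] turn [-0. -0.  0.]
```

```bash
python3 -m creep '[[[0,0.015,0.03,0,0,0],[0,0.015,0.06,0,0,0],[0,0.015,0.09,0,0,0],[0,0.015,0.1,0,0,0],[0,0.015,0.1,0,0,0]]]'
python3 -m creep '[[[0,0,-0.3,0,0,0],[0,0,-0.6,0,0,0],[0,0,-0.9,0,0,0],[0,0,-0.9,0,0,0]]]'
python3 -m creep '[[[1,0,0,0,0,0],[1,0,0,0,0,0],[1,0,0,0,0,0],[1,0,0,0,0,0],[1,0,0,0,0,0]]]'
python3 - <<'E'
from h import *
I,D=optics.capture("top");cv2.imwrite("pics/top6.png",I)
P=cloud("top",D);d=P[...,:2]-O;X=d@EX;Y=d@EY;Z=P[...,2]
for b in range(-44,60,8):
    k=(X>b)&(X<b+8)&(abs(Y)<18)&(Z>100)&(Z<210);print(b,k.sum(),np.percentile(Z[k],[5,50,95]).round() if k.sum() else "")
m=(X>40)&(X<125)&(abs(Y)<85)&(Z>100)&(Z<130);print("lid",np.median(Z[m]))
I,D=optics.capture("side");cv2.imwrite("pics/side6.png",cv2.resize(I[130:450,160:480],None,fx=1.8,fy=1.8,interpolation=cv2.INTER_CUBIC))
E
```

```text
t: 23.85
tcp_pos: [471.0, 202.7, 128.5]
tcp_rot: [-0.576, 3.088, 0.001]
force: [-13.2, -4.3, 19.9]
finger_gap: -0.1
finger_force: 13.1
t: 24.25
tcp_pos: [473.3, 203.2, 268.1]
tcp_rot: [-0.574, 3.075, 0.003]
force: [0.3, 0.1, 0.6]
finger_gap: -0.2
finger_force: 0.0
t: 24.75
tcp_pos: [331.1, 148.4, 260.9]
tcp_rot: [-0.576, 3.085, 0.001]
force: [-0.3, 0.4, -0.2]
finger_gap: 0.1
finger_force: 0.0
-44 73 [113. 129. 133.]
-36 68 [125. 129. 133.]
-28 67 [125. 129. 133.]
-20 69 [126. 129. 132.]
-12 63 [125. 128. 131.]
-4 68 [120. 125. 130.]
4 72 [121. 131. 142.]
12 60 [119. 124. 131.]
20 73 [123. 129. 131.]
28 67 [125. 129. 132.]
36 70 [125. 129. 132.]
44 54 [118. 121. 128.]
52 68 [119. 122. 125.]
lid 121.15786412634657
```

View pics/side6.png

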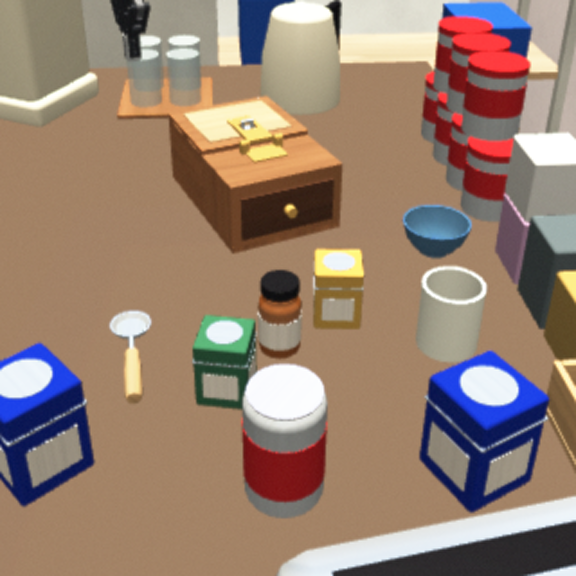

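The side crop shows the lid shut and the hasp lying flat, with the catch through its slot at (250,125). The other things stand undisturbed and the arm is clear. Handing in.

```bash
python3 -c "from station import workorder; print(workorder.hand_in())"
```

```text
the job is handed in; nothing more can be done
None
```

Both tins stand in the chest, the lid is shut flat and the hasp lies over the catch; I handed the job in shortly after 24.75 s on the robot's clock, and the hand-in gave no verdict.

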